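# Set out the staining bench from the revolving bottle stand

### The job

Set out the staining bench with whichever of the four vessels are in the revolving stand, turning the stand by the knob on top to bring each one out from under the wire guard to the open front. Stand them upright on the bench, good to a centimetre centre to centre and measured square to the bench edges as seen from the robot: the dropper bottle 12 cm to the right of the white pot, the squat jar 13 cm in front of the same pot, the steel canister 12 cm to the right of the wooden slide box, and the flask midway between the two tins, on the line that joins them. Do not shift or upset the pot, the slide box, the tins or the other things standing about, and put right any vessel that gets knocked.

Things in the scene. Friction and masses are not known exactly. Their poses are not given: they have to be found in the camera images.
- stand: Fixed grey base of the revolving stand; origin on the turning axis at bench height. Its open front looks along its own -x, roughly to the robot. A guard of steel bars 26 mm apart on four posts, top 120 and underside 115 mm up, lies over own x -41 to 157 mm, y -160 to 160 mm: vessels come out only in front of it. Front place: own x -110 mm, y 0.
- knob (a point): Black bar knob on the turning axis, above the guard, fixed to the tray: 46 mm long (own x), 14 mm thick (own y), from 132 to 166 mm above the bench; this point is its middle, 150 mm up. It turns the tray either way without end against 0.08 N m of friction and stays where left. A jerky turn can topple the vessels.
- tray_floor (a point): Round white turning tray, radius 146 mm; this point is the centre of its floor, 20 mm above the bench, on the axis. Rim 10 mm and five radial ribs 14 mm high above the floor make five compartments with middles 110 mm from the axis; the vessels start near those middles, in any order, and turn with it.
- dropper_mid (a point): Dropper bottle: amber glass with a thick heavy foot, 40 mm diameter and straight up to 60 mm above its foot, black collar, rubber bulb, 88 mm tall. The point is on its axis, 44 mm above its foot. Stands in the tray at the start (may be absent).
- jar_mid (a point): Squat jar: white plastic, 57 mm diameter, with a grey screw lid 60 mm in diameter over its upper 14 mm, 50 mm tall. The point is on its axis, 25 mm above its foot. In the tray at the start (may be absent).
- flask_mid (a point): Conical flask: clear glass with a thick heavy foot, 54 mm diameter at the foot, tapering to a straight neck of 24 mm diameter from 46 mm up to the top of its black stopper, 86 mm tall. The point is on its axis, 43 mm above its foot. In the tray at the start (may be absent).
- canister_mid (a point): Canister: plain steel cylinder with a dark heavy foot, 50 mm diameter, 74 mm tall. The point is on its axis, 37 mm above its foot. In the tray at the start (may be absent).
- pot: White ceramic open pot, 72 mm diameter, 80 mm tall, loose; origin at the centre of its foot. Its axes are the bench's: x away from the robot, y to the left. In front means nearer the robot's side of the bench (-x), right means -y.
- slide_box: Closed wooden slide box, 90 mm (x) by 76 mm (y), 40 mm tall, loose; origin at the centre of its underside; its axes are the bench's, right is -y.
- tin_a: Tin (plain aluminium cylinder, 62 mm diameter, 76 mm tall), the right-hand one of two alike, loose; origin at the centre of its foot. Its own +y points at the other tin.
- tin_b: The left-hand tin, alike, 220 mm from the first centre to centre; origin at the centre of its foot.
- cup: Bystander: specimen cup with a red lid, 58 mm diameter, 59 mm tall; origin at its foot. Leave alone.
- roll: Bystander: upright white paper roll, 52 mm diameter, 85 mm tall; origin at its foot. Leave alone.
- carton: Bystander: small cardboard carton with a white band, 70 by 110 mm, 50 mm tall; origin at its underside. Leave alone.
Things that resemble listed ones, but are neither listed nor needed, are in the scene too. What is shaped like the part that bears dropper_mid but green or purple is not meant. Leave any blue look-alike of the part that bears jar_mid alone.

How it is judged:
By the outcome, as a careful person would: the job done as asked, in the order asked, and still so for the second after the job is handed in, with the robot touching nothing.
Of dropper, jar, flask, canister only 3 to 4 are there at a start; the rules pass over those that are not, and their reading is None.
At some moment in a run one of jar, flask may be knocked a few centimetres aside while the robot is not near it.
It also fails if it takes over 210 s, if anything falls off the work surface, if the arm or the gripper's body presses on something with over 40 N, if the wrist force passes 120 N, or if a joint passes its speed limit or range.

### The arm

A 6-joint arm with a two-finger parallel gripper is mounted at the origin on the work surface. World frame = base frame: x ahead of the robot, y to its left, z up, the work surface at z = 0. Lengths are in m, angles in rad, forces in N, time in s.
With the tool pointing down it reaches from about 0.275 to 0.725 m from the base axis. Payload 15.9 kg.
Tool frame: the origin (TCP) lies midway between the tips of the shut fingers; the grasp point (between the pads) lies 19 mm behind it (robot.hold_point_z is the distance from the TCP to the grasp point, in m); z points along the fingers, y is the direction in which the jaws open and shut (so a half turn about z gives the same grasp; the last joint's range is limited). The gripper opens to 85 mm and grips with 20 to 120 N. Pads are 22 mm wide; open, the fingers measure 114 mm over their backs; the gripper's body (76 mm by 85 mm) begins 54 mm behind the grasp point. The pads swing forward as they close: fully open they stand 13 mm farther back than shut.
Start: joints at [1.315, 0.213, -0.034, 1.323, 0, 1.571], TCP at [0.127, 0.484, 0.231] pointing down, gripper open.
Joint ranges: [-2.98, 2.98], [-0.74, 1.72], [-1.14, 1.35], [-2.1, 2.04], [-1.57, 1.44], [-3.14, 3.14]. Speed limits (rad/s): [1.89, 1.89, 2.39, 2.57, 3.14, 3.14].

### API

Orientations are given as a unit quaternion [x, y, z, w].
In Python, from cell import readout, vision, order, spotter, robot gives the robot as it stands. The module is installed in compiled form; this text tells all that it offers.
- The arm moves only by the tool carry_out, never from a script. Its argument "commands" is a list of rows, each a list of 7 numbers: the shift along the tool's x, y, z in cm, then the turn, a rotation vector about the tool's x, y, z in rad, then the gripper command: -1 is shut, 1 is fully open, values between are in proportion. In form: [[tx, ty, tz, rx, ry, rz, jaw], ...]. A call has 1 to 20 rows; each row is the pose to reach, as a shift and turn from the pose commanded when the call began, along the tool's axes at that moment; what a row does not reach only later rows make up. A row lasts 1/8 s, in which the tool goes at most 62.5 mm and 10.7 degrees, less where a joint would pass 70% of its speed; a pose out of reach is approached as far as the arm can. A call with a gripper value outside its range is refused whole. The fingers move at their own pace and stop on an object; the grip force is fixed at half the most. Time passes only in rows, so rows that repeat a pose let the fingers close. It gives the time, the measured TCP pose, the force and the opening at its end, in the units of the state.
- readout.read_state(): the state, without advancing time (a new reading comes with each control period).
- vision.camera(name): name is "scene" or "top" or "wrist"; returns the picture (420x560x3 uint8, red, green, blue); there is no depth.
- vision.calibration(name): a dict with "intrinsics" (3x3 intrinsics, pixels), "extrinsics" (4x4, takes a point from world to camera coordinates). Camera axes: x right, y down, z forward; pixel columns grow to the right and rows downward; lengths in m; the calibration is good to about 2 mm. A picture is of the moment at which its call begins: read the wrist's pose just before it. calibration takes no time and is no camera call; for the wrist camera it gives the pose at the moment of the call.
- order.close_job(): hands the job in, once; it reports no verdict.
Trained networks look in the newest picture that a camera, given by its name, has taken for a name from the list of things; names that differ only in an ending like _2 or _b are one class to them, and where a whole thing is asked for, a point or a joint stands for the part that bears it (a point fixed in the world has none). Each returns a list of dicts, best first, with "p" (0 to 1); they miss things now and then, are a little off and sometimes report something else, mostly with a low value. They report only what shows in the picture. A call takes as long as a camera call. They do not tell look-alikes from the thing itself.
- spotter.spot_in(camera, target): "xyz" ([x, y, z] in m, in world coordinates, good to about 4 mm: the middle of the surface that is visible of it).
- spotter.outline_of(camera, target): "region" (420x560 bool, what is visible of it).
- spotter.pinpoint(camera, target): "xyz" ([x, y, z] in m, in world coordinates, good to about 4 mm: a listed point, or the origin of a listed thing).
The state is a dict: "t": time; "qpos": joint angles; "joint_vel": joint speeds; "tau": joint torques, N m; "eef_pos": TCP position; "orientation": TCP orientation; "force": force on the tool from outside, world axes, zero at the start; "wrist_torque": the same for the moment, N m; "width": finger opening in m.
Only numpy, scipy, OpenCV 4.12 (cv2) and the standard library are available. Lean on these libraries where they do the work, as an engineer would, in place of code of your own. Each camera call takes 0.05 s, during which the arm holds its last target. There are 200 camera calls.

## Working session

There is one attempt and no reset: what is moved stays moved. The work goes in short steps, Python scripts to look and compute and a tool call to move; the robot and the scene stay as the last step left them, time stands still between calls to the robot, and variables do not carry over. Pictures are saved under pics/ and viewed, about 12 in all and at most 16, crops included, and the job is handed in when it is done.

Besides the shell and the picture viewer there is one more tool, called after "Call:" by a JSON object that holds its "fn" and its "kwargs", one argument or row to a line. carry_out: Moves the arm, as the interface text tells. Its arguments: {"type":"object","properties":{"commands":{"type":"array"}},"required":["commands"]}

```bash
mkdir -p pics
cat > h.py <<'E'
from cell import readout, vision, order, spotter, robot
import numpy as np, cv2
from scipy.spatial.transform import Rotation as R
def save(cam,fn,crop=None,s=1):
    im=vision.camera(cam)
    o=im[...,::-1]
    if crop: x0,y0,x1,y1=crop; o=o[y0:y1,x0:x1]
    if s!=1: o=cv2.resize(o,None,fx=s,fy=s,interpolation=cv2.INTER_CUBIC)
    cv2.imwrite('pics/'+fn,o); return im
def proj(cam,p,C=None):
    C=C or vision.calibration(cam); E=np.array(C['extrinsics']);K=np.array(C['intrinsics'])
    q=K@(E[:3,:3]@np.array(p)+E[:3,3]); return q[:2]/q[2]
def unproj(cam,uv,z,C=None):
    C=C or vision.calibration(cam); E=np.array(C['extrinsics']);K=np.array(C['intrinsics'])
    d=E[:3,:3].T@np.linalg.solve(K,[uv[0],uv[1],1]); c=-E[:3,:3].T@E[:3,3]
    return c+d*(z-c[2])/d[2]
def st():
    s=readout.read_state(); print('t',round(s['t'],2),'pos',np.round(s['eef_pos'],4),'q',np.round(s['orientation'],3),'F',np.round(s['force'],1),'w',round(s['width'],4),'j',np.round(s['qpos'],2)); return s
def tool(dst,yaw=None):
    "shift in tool cm to world dst, and rz to make tool y-axis (jaw) direction at yaw (mod pi)"
    s=readout.read_state(); r=R.from_quat(s['orientation']); M=r.as_matrix()
    print('shift cm',np.round(100*M.T@(np.array(dst)-s['eef_pos']),2))
    if yaw is not None:
        a=np.arctan2(M[1,1],M[0,1]); d=(yaw-a+np.pi/2)%np.pi-np.pi/2
        print('jaw yaw now',round(a,3),'rz',round(-d,3),'(or',round(-d+np.pi,3),round(-d-np.pi,3),') j6',round(s['qpos'][5],2))
E
python3 - <<'E'
from h import *
s=st()
for c in ['scene','top']:
    save(c,c+'0.png')
    print(c, np.round(np.array(vision.calibration(c)['extrinsics']),3).tolist())
    for n in ['stand','knob','tray_floor','dropper_mid','jar_mid','flask_mid','canister_mid','pot','slide_box','tin_a','tin_b','cup','roll','carton']:
        print(n,[(np.round(d['xyz'],3).tolist(),round(d['p'],2),np.round(proj(c,d['xyz'])).tolist()) for d in spotter.pinpoint(c,n)[:4]])
print(robot.hold_point_z)
E
```

```text
t 0.0 pos [0.1264 0.4834 0.2308] q [ 0.128  0.992 -0.001 -0.   ] F [0.2 0.2 0.1] w 0.0856 j [ 1.31  0.21 -0.04  1.32  0.    1.57]
scene [[-0.702, 0.712, -0.003, 0.305], [0.523, 0.512, -0.682, -0.312], [-0.484, -0.48, -0.731, 1.874], [0.0, 0.0, 0.0, 1.0]]
stand [([0.566, 0.343, 0.005], 0.68, [329.0, 271.0])]
knob [([0.565, 0.343, 0.149], 0.63, [334.0, 236.0])]
tray_floor [([0.564, 0.34, 0.019], 0.9, [329.0, 267.0]), ([0.786, -0.053, -0.003], 0.29, [171.0, 238.0])]
dropper_mid [([0.459, 0.612, 0.044], 0.78, [441.0, 298.0]), ([0.643, 0.422, 0.064], 0.75, [335.0, 293.0]), ([0.57, 0.617, 0.046], 0.69, [418.0, 327.0])]
jar_mid [([0.666, 0.301, 0.046], 0.65, [292.0, 275.0]), ([0.391, 0.076, 0.024], 0.61, [300.0, 184.0]), ([0.567, 0.343, -0.002], 0.34, [329.0, 273.0]), ([0.637, 0.066, -0.0], 0.23, [239.0, 232.0])]
flask_mid [([0.46, 0.313, 0.06], 0.63, [347.0, 230.0])]
canister_mid [([0.458, 0.313, 0.063], 0.47, [348.0, 229.0])]
pot [([0.635, 0.068, 0.0], 0.69, [240.0, 232.0])]
slide_box [([0.592, -0.225, -0.003], 0.93, [186.0, 176.0])]
tin_a [([0.436, -0.321, 0.002], 0.91, [204.0, 138.0]), 
[... 805 characters left out ...]
, ([0.666, 0.299, 0.042], 0.51, [220.0, 193.0]), ([0.439, -0.323, -0.0], 0.19, [433.0, 250.0])]
flask_mid [([0.462, 0.317, 0.064], 0.7, [218.0, 261.0])]
canister_mid []
pot [([0.635, 0.066, -0.002], 0.94, [298.0, 199.0])]
slide_box [([0.597, -0.227, -0.003], 0.56, [394.0, 202.0])]
tin_a [([0.437, -0.322, -0.0], 0.93, [433.0, 251.0]), ([0.447, -0.101, -0.002], 0.81, [360.0, 255.0])]
tin_b [([0.437, -0.322, -0.0], 0.93, [433.0, 251.0]), ([0.447, -0.101, -0.002], 0.81, [360.0, 255.0])]
cup [([0.787, -0.054, 0.002], 0.73, [331.0, 148.0])]
roll [([0.768, 0.05, 0.001], 0.66, [299.0, 157.0])]
carton [([0.739, -0.268, -0.0], 0.73, [401.0, 157.0]), ([0.46, 0.318, 0.065], 0.73, [218.0, 262.0])]
0.0187
```

Run:
```python
import cv2
a=cv2.imread('pics/scene0.png')[200:350,250:470]; b=cv2.imread('pics/top0.png')[140:300,80:330]
cv2.imwrite('pics/c0.png',cv2.resize(a,None,fx=3.5,fy=3.5,interpolation=cv2.INTER_CUBIC))
cv2.imwrite('pics/t0.png',cv2.resize(b,None,fx=3.2,fy=3.2,interpolation=cv2.INTER_CUBIC))
```

```text
(no output)
```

View pics/c0.png

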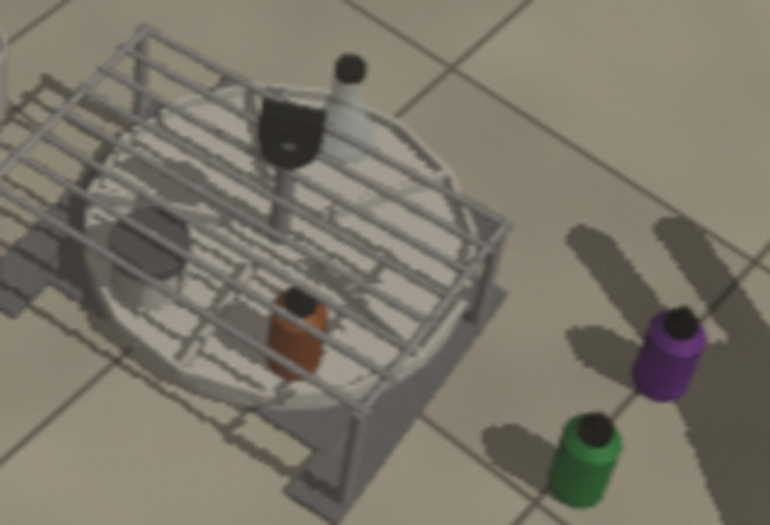

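View pics/t0.png

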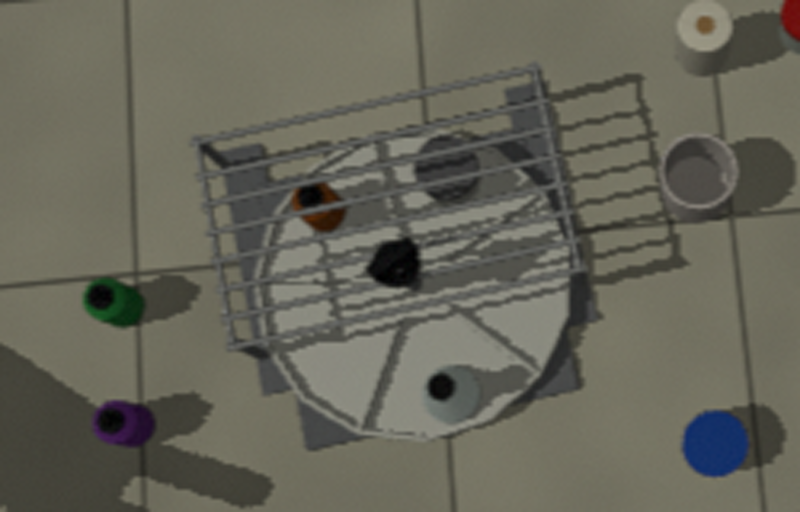

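View pics/top0.png

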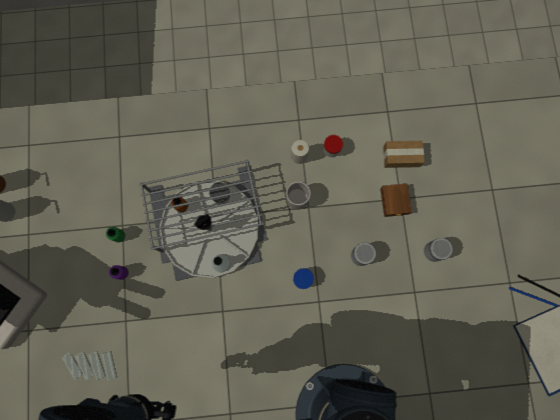

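The scene crop and top view show three vessels in the tray: the flask at the front (top px 218,262), the amber dropper (179,203) and the grey-lidded jar (220,193). There is no canister. Green (115,233), purple (118,273) and the blue jar (302,279) are look-alikes on the bench, so I leave them alone. The amber bottle and white jar under the guard match the description. The flask is already at the open front, and the task sets no order, so I start with it.

Run:
```python
from h import *
C=vision.calibration('top')
P=[unproj('top',u,0.118,C) for u in [(140.9,183.8),(248.8,161.9),(152.5,248.8),(261,223.8)]]
print(np.round(P,3)); a=P[0]-P[1]; b=P[0]-P[2]
print('own y dir',np.degrees(np.arctan2(a[1],a[0])),'own x dir',np.degrees(np.arctan2(b[1],b[0])))
tool([0.461,0.315,0.23],np.radians(105))
```

```text
[[0.698 0.515 0.118]
 [0.732 0.203 0.118]
 [0.508 0.49  0.118]
 [0.549 0.184 0.118]]
own y dir 96.36743748136274 own x dir 7.378707850191054
shift cm [-36.63  -7.86   0.13]
jaw yaw now 1.315 rz -0.518 (or 2.624 -3.659 ) j6 1.57
```

Call:
{"fn": "carry_out", "kwargs": {
  "commands": [
    [-36.6,-7.9,0,0,0,-0.52,1],
    [-36.6,-7.9,0,0,0,-0.52,1],
    [-36.6,-7.9,0,0,0,-0.52,1],
    [-36.6,-7.9,0,0,0,-0.52,1],
    [-36.6,-7.9,0,0,0,-0.52,1],
    [-36.6,-7.9,0,0,0,-0.52,1],
    [-36.6,-7.9,0,0,0,-0.52,1],
    [-36.6,-7.9,0,0,0,-0.52,1],
    [-36.6,-7.9,0,0,0,-0.52,1],
    [-36.6,-7.9,0,0,0,-0.52,1]
  ]
}}

```text
t: 2.75
eef_pos: [0.4596, 0.3155, 0.2315]
orientation: [-0.133, 0.991, 0.0, 0.0]
force: [0.1, 0.1, 0.4]
width: 0.0855
```

Run:
```python
from h import *
s=st(); save('wrist','w0.png')
for n in ['flask_mid','knob','tray_floor']:
    print(n,[(np.round(d['xyz'],4).tolist(),round(d['p'],2),np.round(proj('wrist',d['xyz'])).tolist()) for d in spotter.pinpoint('wrist',n)[:3]])
print(proj('wrist',s['eef_pos']))
tool([0.461,0.315,0.072],np.radians(105))
```

```text
t 2.75 pos [0.4596 0.3155 0.2315] q [-0.133  0.991  0.     0.   ] F [0.1 0.1 0.4] w 0.0855 j [0.6  0.33 0.13 1.36 0.   0.34]
flask_mid [([0.4575, 0.3098, 0.0655], 0.57, [273.0, 194.0])]
knob [([0.5627, 0.3391, 0.1469], 0.63, [273.0, 329.0])]
tray_floor [([0.5688, 0.3422, 0.0179], 0.57, [275.0, 270.0])]
[278.51559272 269.45104396]
shift cm [-0.08 -0.03 15.95]
jaw yaw now 1.836 rz 0.003 (or 3.145 -3.138 ) j6 0.34
```

View pics/w0.png

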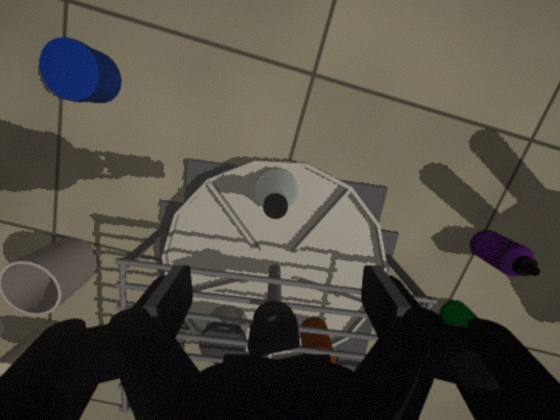

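The wrist view shows the flask in the open front compartment with its stopper at (275,206). The jar (220,330) and the amber dropper (315,340) are under the guard, and the knob bar is at about (273,325).

Run:
```python
from h import *
for z,uv in [(0.106,(275,206)),(0.030,(275,188))]: print(np.round(unproj('wrist',uv,z),4))
tool([0.458,0.312,0.069],np.radians(105))
# knob angle
im=cv2.imread('pics/w0.png'); 
for uv in [(273,302),(250,345),(298,345)]: print(np.round(unproj('wrist',uv,0.166),4))
```

```text
[0.4589 0.3126 0.106 ]
[0.4574 0.3118 0.03  ]
shift cm [ 0.29 -0.24 16.25]
jaw yaw now 1.836 rz 0.003 (or 3.145 -3.138 ) j6 0.34
[0.5225 0.3285 0.166 ]
[0.5692 0.3204 0.166 ]
[0.5583 0.3605 0.166 ]
```

Call:
{"fn": "carry_out", "kwargs": {
  "commands": [
    [0.3,-0.3,5,0,0,0,1],
    [0.3,-0.3,9,0,0,0,1],
    [0.3,-0.3,12,0,0,0,1],
    [0.3,-0.3,14,0,0,0,1],
    [0.3,-0.3,15.5,0,0,0,1],
    [0.3,-0.3,16.2,0,0,0,1],
    [0.3,-0.3,16.2,0,0,0,1],
    [0.3,-0.3,16.2,0,0,0,-1],
    [0.3,-0.3,16.2,0,0,0,-1],
    [0.3,-0.3,16.2,0,0,0,-1],
    [0.3,-0.3,16.2,0,0,0,-1],
    [0.3,-0.3,16.2,0,0,0,-1],
    [0.3,-0.3,16.2,0,0,0,-1],
    [0.3,-0.3,14.5,0,0,0,-1],
    [0.3,-0.3,11.5,0,0,0,-1],
    [0.3,-0.3,8,0,0,0,-1],
    [0.3,-0.3,5,0,0,0,-1],
    [0.3,-0.3,3,0,0,0,-1],
    [0.3,-0.3,3,0,0,0,-1]
  ]
}}

```text
t: 5.32
eef_pos: [0.4591, 0.3114, 0.2024]
orientation: [-0.132, 0.991, 0.001, 0.001]
force: [-0.1, -0.0, -1.5]
width: 0.0223
```

Run:
```python
from h import *
st(); tool([0.4405,-0.213,0.2],np.radians(0))
for n in ['tin_a','flask_mid']:
  vision.camera('wrist'); print(n,[(np.round(d['xyz'],4).tolist(),round(d['p'],2)) for d in spotter.pinpoint('wrist',n)[:3]])
```

```text
t 5.33 pos [0.4591 0.3114 0.2024] q [-0.132  0.991  0.001  0.001] F [-0.1 -0.  -1.5] w 0.0223 j [0.6  0.33 0.05 1.29 0.   0.33]
shift cm [ 15.49 -50.14   0.16]
jaw yaw now 1.835 rz -1.307 (or 1.835 -4.448 ) j6 0.33
tin_a []
flask_mid [([0.4638, 0.3117, 0.198], 0.75)]
```

Call:
{"fn": "carry_out", "kwargs": {
  "commands": [
    [15.5,-50.1,0.2,0,0,1.835,-1],
    [15.5,-50.1,0.2,0,0,1.835,-1],
    [15.5,-50.1,0.2,0,0,1.835,-1],
    [15.5,-50.1,0.2,0,0,1.835,-1],
    [15.5,-50.1,0.2,0,0,1.835,-1],
    [15.5,-50.1,0.2,0,0,1.835,-1],
    [15.5,-50.1,0.2,0,0,1.835,-1],
    [15.5,-50.1,0.2,0,0,1.835,-1],
    [15.5,-50.1,0.2,0,0,1.835,-1],
    [15.5,-50.1,0.2,0,0,1.835,-1],
    [15.5,-50.1,0.2,0,0,1.835,-1],
    [15.5,-50.1,0.2,0,0,1.835,-1],
    [15.5,-50.1,0.2,0,0,1.835,-1],
    [15.5,-50.1,0.2,0,0,1.835,-1]
  ]
}}

```text
t: 7.28
eef_pos: [0.4398, -0.2128, 0.1993]
orientation: [0.707, 0.708, 0.0, 0.0]
force: [-0.7, 0.6, -1.3]
width: 0.0227
```

Run:
```python
from h import *
s=st(); save('wrist','w1.png')
for n in ['tin_a','flask_mid']:
  print(n,[(np.round(d['xyz'],4).tolist(),round(d['p'],2),np.round(proj('wrist',d['xyz'])).tolist()) for d in spotter.pinpoint('wrist',n)[:3]])
vision.camera('top')
for n in ['tin_a','flask_mid']:
  print(n,[(np.round(d['xyz'],4).tolist(),round(d['p'],2)) for d in spotter.pinpoint('top',n)[:3]])
tool([0.4405,-0.213,0.049],0)
```

```text
t 7.28 pos [ 0.4398 -0.2128  0.1993] q [0.707 0.708 0.    0.   ] F [-0.7  0.6 -1.3] w 0.0227 j [-0.45  0.2  -0.13  1.24 -0.    1.12]
tin_a [([0.4463, -0.1001, -0.0037], 0.63, [283.0, 89.0])]
flask_mid [([0.4405, -0.2154, 0.1978], 0.77, [278.0, 271.0])]
tin_a [([0.4451, -0.1038, -0.0027], 0.85), ([0.7865, -0.0557, 0.005], 0.37)]
flask_mid [([0.4426, -0.2124, 0.1939], 0.78)]
shift cm [1.000e-02 8.000e-02 1.504e+01]
jaw yaw now 0.0 rz 0.0 (or 3.142 -3.141 ) j6 1.12
```

View pics/w1.png

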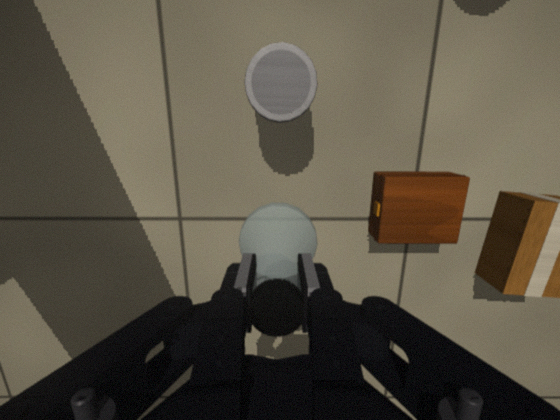

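The wrist view shows the flask upright in the jaws at (278,250), the left tin at (281,82), and the slide box and carton to the right, undisturbed.

Call:
{"fn": "carry_out", "kwargs": {
  "commands": [
    [0.1,0.1,5,0,0,0,-1],
    [0.1,0.1,9,0,0,0,-1],
    [0.1,0.1,12,0,0,0,-1],
    [0.1,0.1,13.5,0,0,0,-1],
    [0.1,0.1,14.4,0,0,0,-1],
    [0.1,0.1,14.9,0,0,0,-1],
    [0.1,0.1,14.9,0,0,0,-1],
    [0.1,0.1,14.9,0,0,0,-1],
    [0.1,0.1,14.9,0,0,0,0],
    [0.1,0.1,14.9,0,0,0,1],
    [0.1,0.1,14.9,0,0,0,1],
    [0.1,0.1,14.9,0,0,0,1],
    [0.1,0.1,13.5,0,0,0,1],
    [0.1,0.1,10,0,0,0,1],
    [0.1,0.1,4,0,0,0,1],
    [0.1,0.1,-2,0,0,0,1],
    [0.1,0.1,-5,0,0,0,1],
    [0.1,0.1,-5,0,0,0,1]
  ]
}}

```text
t: 9.82
eef_pos: [0.4417, -0.2125, 0.2524]
orientation: [0.707, 0.707, 0.001, 0.002]
force: [0.9, 0.2, 0.8]
width: 0.0851
```

Run:
```python
from h import *
s=st(); vision.camera('wrist')
for n in ['tin_a','flask_mid']:
  print(n,[(np.round(d['xyz'],4).tolist(),round(d['p'],2),np.round(proj('wrist',d['xyz'])).tolist()) for d in spotter.pinpoint('wrist',n)[:3]])
vision.camera('top')
for n in ['flask_mid','tin_a','knob']:
  print(n,[(np.round(d['xyz'],4).tolist(),round(d['p'],2)) for d in spotter.pinpoint('top',n)[:3]])
tool([0.566,0.342,0.25],np.radians(97))
```

```text
t 9.82 pos [ 0.4417 -0.2125  0.2524] q [0.707 0.707 0.001 0.002] F [0.9 0.2 0.8] w 0.0851 j [-0.45  0.19 -0.02  1.37  0.    1.12]
tin_a [([0.4435, -0.1008, -0.0016], 0.92, [279.0, 95.0]), ([0.4346, -0.3212, -0.0053], 0.71, [272.0, 254.0])]
flask_mid [([0.4431, -0.2131, 0.0466], 0.81, [279.0, 191.0])]
flask_mid [([0.4391, -0.212, 0.0434], 0.78), ([0.7684, 0.0512, -0.0005], 0.57)]
tin_a [([0.4441, -0.1019, -0.0029], 0.82), ([0.5962, -0.2298, -0.0035], 0.62)]
knob [([0.5718, 0.3412, 0.1544], 0.74)]
shift cm [55.39 12.57 -0.12]
jaw yaw now 0.0 rz 1.449 (or 4.59 -1.693 ) j6 1.12
```

Call:
{"fn": "carry_out", "kwargs": {
  "commands": [
    [55.4,12.6,0,0,0,1.449,1],
    [55.4,12.6,0,0,0,1.449,1],
    [55.4,12.6,0,0,0,1.449,1],
    [55.4,12.6,0,0,0,1.449,1],
    [55.4,12.6,0,0,0,1.449,1],
    [55.4,12.6,0,0,0,1.449,1],
    [55.4,12.6,0,0,0,1.449,1],
    [55.4,12.6,0,0,0,1.449,1],
    [55.4,12.6,0,0,0,1.449,1],
    [55.4,12.6,0,0,0,1.449,1],
    [55.4,12.6,0,0,0,1.449,1],
    [55.4,12.6,0,0,0,1.449,1],
    [55.4,12.6,0,0,0,1.449,1],
    [55.4,12.6,0,0,0,1.449,1],
    [55.4,12.6,0,0,0,1.449,1]
  ]
}}

```text
t: 12.05
eef_pos: [0.6073, 0.1607, 0.2495]
orientation: [0.993, 0.116, -0.004, -0.026]
force: [0.2, -0.6, -0.6]
width: 0.0855
```

Run:
```python
from h import *
s=st(); save('wrist','w2.png',(130,120,430,360),2.6)
for n in ['knob','tray_floor','dropper_mid','jar_mid']:
  print(n,[(np.round(d['xyz'],4).tolist(),round(d['p'],2),np.round(proj('wrist',d['xyz'])).tolist()) for d in spotter.pinpoint('wrist',n)[:3]])
print(np.round(proj('wrist',[0.566,0.342,0.166])))
```

```text
t 12.05 pos [0.6073 0.1607 0.2495] q [ 0.993  0.116 -0.004 -0.026] F [ 0.2 -0.6 -0.6] w 0.0855 j [0.23 0.5  0.42 1.49 0.05 3.14]
knob [([0.5648, 0.3392, 0.149], 0.92, [79.0, 212.0])]
tray_floor [([0.5646, 0.3423, 0.0193], 0.83, [145.0, 184.0])]
dropper_mid [([0.6366, 0.4224, 0.0632], 0.81, [61.0, 112.0]), ([0.5634, 0.3387, 0.1515], 0.73, [77.0, 214.0])]
jar_mid [([0.3909, 0.0785, 0.0234], 0.81, [303.0, 336.0]), ([0.667, 0.3013, 0.0465], 0.79, [177.0, 111.0])]
[ 61. 215.]
```

View pics/w2.png

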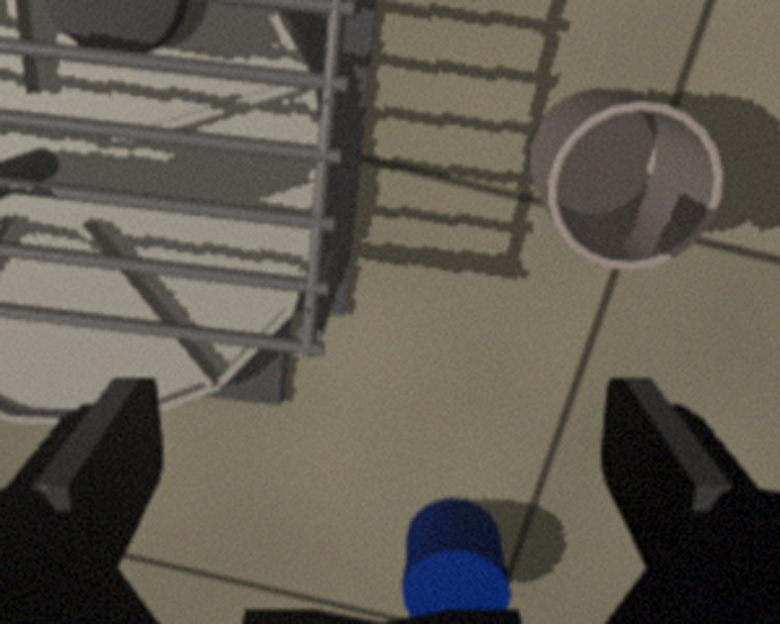

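Joint 6 ran into its limit: I turned the wrong way. The picture shows the pot at (640,185 in the crop) and the blue jar, with nothing touched. I'll unwind the other way.

```bash
cat >> h.py <<'E'
def full(dst,yawdeg):
    s=readout.read_state(); r=R.from_quat(s['orientation']); y=np.radians(yawdeg)
    Y=np.array([np.cos(y),np.sin(y),0]);Z=np.array([0,0,-1.]);X=np.cross(Y,Z)
    T=R.from_matrix(np.c_[X,Y,Z]); d=(r.inv()*T).as_rotvec()
    print('shift cm',np.round(r.as_matrix().T@(np.array(dst)-s['eef_pos'])*100,2),'rot',np.round(d,4))
E
python3 - <<'E'
from h import *
full([0.566,0.341,0.25],7)
E
```

```text
shift cm [  0.15 -18.48   0.91] rot [-0.0451 -0.0361 -1.4596]
```

Call:
{"fn": "carry_out", "kwargs": {
  "commands": [
    [0.15,-18.5,0.9,-0.045,-0.036,-1.46,1],
    [0.15,-18.5,0.9,-0.045,-0.036,-1.46,1],
    [0.15,-18.5,0.9,-0.045,-0.036,-1.46,1],
    [0.15,-18.5,0.9,-0.045,-0.036,-1.46,1],
    [0.15,-18.5,0.9,-0.045,-0.036,-1.46,1],
    [0.15,-18.5,0.9,-0.045,-0.036,-1.46,1],
    [0.15,-18.5,0.9,-0.045,-0.036,-1.46,1],
    [0.15,-18.5,0.9,-0.045,-0.036,-1.46,1],
    [0.15,-18.5,0.9,-0.045,-0.036,-1.46,1],
    [0.15,-18.5,0.9,-0.045,-0.036,-1.46,1],
    [0.15,-18.5,0.9,-0.045,-0.036,-1.46,1],
    [0.15,-18.5,0.9,-0.045,-0.036,-1.46,1]
  ]
}}

```text
t: 13.8
eef_pos: [0.5661, 0.3411, 0.2501]
orientation: [0.663, 0.749, 0.0, -0.0]
force: [0.2, -0.9, -0.4]
width: 0.0853
```

Run:
```python
from h import *
s=st(); save('wrist','w3.png',(130,120,430,420),2)
for n in ['knob','tray_floor','dropper_mid','jar_mid']:
  print(n,[(np.round(d['xyz'],4).tolist(),round(d['p'],2),np.round(proj('wrist',d['xyz'])).tolist()) for d in spotter.pinpoint('wrist',n)[:3]])
full([0.566,0.341,0.25],97)
```

```text
t 13.8 pos [0.5661 0.3411 0.2501] q [ 0.663  0.749  0.    -0.   ] F [ 0.2 -0.9 -0.4] w 0.0853 j [0.54 0.58 0.55 1.54 0.   1.99]
knob [([0.5629, 0.34, 0.1503], 0.84, [273.0, 215.0])]
tray_floor [([0.5663, 0.341, 0.0183], 0.65, [277.0, 185.0])]
dropper_mid [([0.6406, 0.4182, 0.0641], 0.85, [353.0, 132.0])]
jar_mid [([0.6656, 0.2971, 0.0454], 0.61, [350.0, 233.0])]
shift cm [-0.01 -0.01  0.01] rot [ 1.0000e-04 -1.0000e-04 -1.5707e+00]
```

View pics/w3.png

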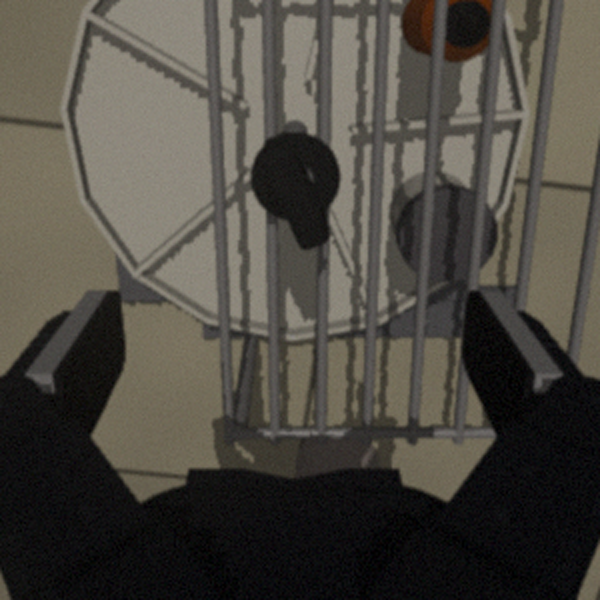

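Run:
```python
from h import *
print(np.round(proj('wrist',[0.566,0.342,0.166])),np.round(proj('wrist',[0.566,0.342,0.132])))
im=cv2.imread('pics/w3.png')[120:260,230:360]; o=cv2.resize(np.clip(im.astype(float)*4,0,255).astype('uint8'),None,fx=5,fy=4.2)
cv2.imwrite('pics/w3k.png',o)
for z in (.166,.132):
  for uv in [(283,241),(290,241),(294,238)]:
    p=unproj('wrist',uv,z)-np.array([.566,.341,z]); print(z,np.round(p,4),np.degrees(np.arctan2(p[1],p[0])))
```

```text
[277. 219.] [277. 208.]
0.166 [ 0.0075 -0.0174  0.    ] -66.83805607242755
0.166 [ 0.0133 -0.0167  0.    ] -51.542373869808266
0.166 [ 0.0162 -0.0136  0.    ] -40.05626178275646
0.132 [ 0.01  -0.031  0.   ] -72.09727684146475
0.132 [ 0.0167 -0.0302  0.    ] -61.03430954613165
0.132 [ 0.0201 -0.0267  0.    ] -52.976690856020106
```

View pics/w3k.png

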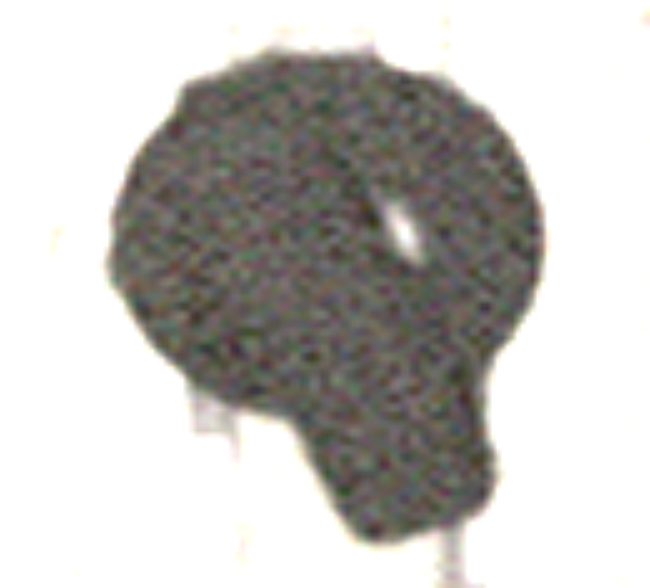

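The knob is a disc with a bar across it. The bar end is near px (288,241), so the bar lies at about 123°/-57°, in line with the middle of an empty compartment, and the jaws need a yaw of 33°.

Call:
{"fn": "carry_out", "kwargs": {
  "commands": [
    [0,0,0,0,0,-0.15,1],
    [0,0,0,0,0,-0.3,1],
    [0,0,2,0,0,-0.45,1],
    [0,0,5,0,0,-0.45,1],
    [0,0,8,0,0,-0.45,1],
    [0,0,10,0,0,-0.45,1],
    [0,0,10.8,0,0,-0.45,1],
    [0,0,10.8,0,0,-0.45,1],
    [0,0,10.8,0,0,-0.45,0],
    [0,0,10.8,0,0,-0.45,-0.4],
    [0,0,10.8,0,0,-0.45,-0.6],
    [0,0,10.8,0,0,-0.45,-0.7],
    [0,0,10.8,0,0,-0.45,-0.8],
    [0,0,10.8,0,0,-0.45,-0.9],
    [0,0,10.8,0,0,-0.45,-1],
    [0,0,10.8,0,0,-0.45,-1]
  ]
}}

```text
t: 16.05
eef_pos: [0.5667, 0.3418, 0.1426]
orientation: [0.479, 0.878, 0.001, 0.0]
force: [4.5, 4.9, 0.8]
width: 0.0126
```

Run:
```python
from h import *
s=st(); print(s['wrist_torque'])
vision.camera('top')
for n in ['dropper_mid','jar_mid']:
  print(n,[(np.round(d['xyz'],4).tolist(),round(d['p'],2)) for d in spotter.pinpoint('top',n)[:4]])
```

```text
t 16.05 pos [0.5667 0.3418 0.1426] q [0.479 0.878 0.001 0.   ] F [4.5 4.9 0.8] w 0.0126 j [0.54 0.58 0.28 1.27 0.   1.54]
[ 0.93131297 -0.68111925  0.02465436]
dropper_mid [([0.5788, 0.6167, 0.0461], 0.8), ([0.4606, 0.6111, 0.0415], 0.58)]
jar_mid [([0.3899, 0.0817, 0.0266], 0.59), ([0.6669, 0.3052, 0.0415], 0.56)]
```

Call:
{"fn": "carry_out", "kwargs": {
  "commands": [
    [0,0,0,0,0,-0.005,-1],
    [0,0,0,0,0,-0.019,-1],
    [0,0,0,0,0,-0.042,-1],
    [0,0,0,0,0,-0.074,-1],
    [0,0,0,0,0,-0.115,-1],
    [0,0,0,0,0,-0.165,-1],
    [0,0,0,0,0,-0.222,-1],
    [0,0,0,0,0,-0.288,-1],
    [0,0,0,0,0,-0.36,-1],
    [0,0,0,0,0,-0.439,-1],
    [0,0,0,0,0,-0.525,-1],
    [0,0,0,0,0,-0.615,-1],
    [0,0,0,0,0,-0.71,-1],
    [0,0,0,0,0,-0.809,-1],
    [0,0,0,0,0,-0.912,-1],
    [0,0,0,0,0,-1.016,-1],
    [0,0,0,0,0,-1.123,-1],
    [0,0,0,0,0,-1.23,-1]
  ]
}}

```text
t: 18.45
eef_pos: [0.5666, 0.3416, 0.1426]
orientation: [-0.117, 0.993, 0.0, 0.001]
force: [4.4, 3.1, 1.5]
width: 0.0127
```

Call:
{"fn": "carry_out", "kwargs": {
  "commands": [
    [0,0,0,0,0,-0.107,-1],
    [0,0,0,0,0,-0.214,-1],
    [0,0,0,0,0,-0.318,-1],
    [0,0,0,0,0,-0.421,-1],
    [0,0,0,0,0,-0.52,-1],
    [0,0,0,0,0,-0.615,-1],
    [0,0,0,0,0,-0.705,-1],
    [0,0,0,0,0,-0.791,-1],
    [0,0,0,0,0,-0.87,-1],
    [0,0,0,0,0,-0.942,-1],
    [0,0,0,0,0,-1.008,-1],
    [0,0,0,0,0,-1.065,-1],
    [0,0,0,0,0,-1.115,-1],
    [0,0,0,0,0,-1.156,-1],
    [0,0,0,0,0,-1.188,-1],
    [0,0,0,0,0,-1.211,-1],
    [0,0,0,0,0,-1.225,-1],
    [0,0,0,0,0,-1.23,-1],
    [0,0,0,0,0,-1.23,-1]
  ]
}}

```text
t: 20.82
eef_pos: [0.5668, 0.3415, 0.1426]
orientation: [-0.668, 0.745, -0.0, 0.001]
force: [5.3, 2.1, 1.3]
width: 0.0126
```

Run:
```python
from h import *
s=st()
for c in ['top','scene']:
  vision.camera(c)
  for n in ['dropper_mid','jar_mid','flask_mid']:
    print(c,n,[(np.round(d['xyz'],4).tolist(),round(d['p'],2)) for d in spotter.pinpoint(c,n)[:4]])
```

```text
t 20.82 pos [0.5668 0.3415 0.1426] q [-0.668  0.745 -0.     0.001] F [5.3 2.1 1.3] w 0.0126 j [ 0.54  0.58  0.28  1.27 -0.   -0.92]
top dropper_mid [([0.4573, 0.6108, 0.0414], 0.76), ([0.5745, 0.617, 0.0435], 0.61)]
top jar_mid [([0.3919, 0.0779, 0.0246], 0.87), ([0.4426, -0.1023, 0.0], 0.47), ([0.5159, 0.4322, 0.042], 0.41)]
top flask_mid [([0.4444, -0.2117, 0.0431], 0.59)]
scene dropper_mid [([0.4592, 0.6125, 0.0423], 0.67), ([0.4582, 0.3287, 0.0654], 0.65)]
scene jar_mid [([0.5157, 0.4365, 0.0426], 0.73), ([0.3897, 0.0788, 0.0262], 0.71)]
scene flask_mid [([0.4397, -0.2106, 0.0397], 0.8)]
```

Call:
{"fn": "carry_out", "kwargs": {
  "commands": [
    [0,0,0,0,0,0,-0.7],
    [0,0,0,0,0,0,-0.4],
    [0,0,0,0,0,0,0],
    [0,0,0,0,0,0,0.5],
    [0,0,0,0,0,0,1],
    [0,0,-3,0,0,0,1],
    [0,0,-7,0,0,0,1],
    [0,0,-10,0,0,0,1],
    [0,0,-10,0,0,0,1]
  ]
}}

```text
t: 22.35
eef_pos: [0.567, 0.3417, 0.2446]
orientation: [-0.668, 0.745, -0.0, 0.002]
force: [-0.2, -0.5, 0.2]
width: 0.0855
```

Run:
```python
from h import *
s=st(); full([0.458,0.329,0.24],97)
```

```text
t 22.35 pos [0.567  0.3417 0.2446] q [-0.668  0.745 -0.     0.002] F [-0.2 -0.5  0.2] w 0.0855 j [ 0.54  0.58  0.53  1.52  0.   -0.92]
shift cm [ 2.45 10.69  0.42] rot [-1.0000e-03  4.3000e-03  1.3396e+00]
```

Call:
{"fn": "carry_out", "kwargs": {
  "commands": [
    [2.4,10.7,0.4,0,0,1.34,1],
    [2.4,10.7,0.4,0,0,1.34,1],
    [2.4,10.7,0.4,0,0,1.34,1],
    [2.4,10.7,0.4,0,0,1.34,1],
    [2.4,10.7,0.4,0,0,1.34,1],
    [2.4,10.7,0.4,0,0,1.34,1],
    [2.4,10.7,0.4,0,0,1.34,1],
    [2.4,10.7,0.4,0,0,1.34,1],
    [2.4,10.7,0.4,0,0,1.34,1],
    [2.4,10.7,0.4,0,0,1.34,1]
  ]
}}

```text
t: 23.6
eef_pos: [0.4569, 0.3288, 0.2377]
orientation: [-0.061, 0.998, -0.0, -0.0]
force: [0.1, -0.6, -0.4]
width: 0.0856
```

Run:
```python
from h import *
s=st(); save('wrist','w4.png')
for n in ['dropper_mid','jar_mid','knob']:
  print(n,[(np.round(d['xyz'],4).tolist(),round(d['p'],2),np.round(proj('wrist',d['xyz'])).tolist()) for d in spotter.pinpoint('wrist',n)[:3]])
full([0.458,0.329,0.07],97)
```

```text
t 23.6 pos [0.4569 0.3288 0.2377] q [-0.061  0.998 -0.    -0.   ] F [ 0.1 -0.6 -0.4] w 0.0856 j [0.62 0.35 0.16 1.38 0.   0.5 ]
dropper_mid [([0.4572, 0.6116, 0.0478], 0.83, [510.0, 221.0]), ([0.5711, 0.6186, 0.045], 0.8, [483.0, 302.0])]
jar_mid [([0.3912, 0.0784, 0.0241], 0.64, [68.0, 107.0]), ([0.5156, 0.4367, 0.0484], 0.58, [358.0, 249.0])]
knob [([0.5651, 0.3409, 0.1473], 0.72, [276.0, 328.0])]
shift cm [-9.00e-02 -1.00e-02  1.68e+01] rot [ 0.0001 -0.0001 -0.    ]
```

View pics/w4.png

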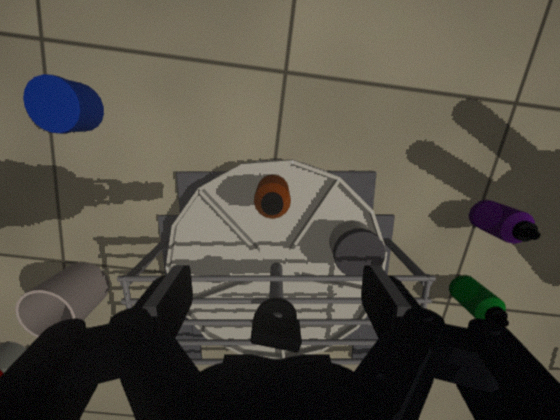

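The amber dropper stands at (272,200) in the open front compartment. The jar is at (358,250) beside the guard's edge, with green and purple outside on the bench.

Run:
```python
from h import *
for z,uv in [(0.108,(272,205)),(0.08,(272,197))]: print(np.round(unproj('wrist',uv,z),4))
im=cv2.imread('pics/w4.png').astype(int)
m=((im[...,2]>im[...,0]+25)&(im[...,2]>im[...,1]*1.4)); m[:, :240]=0; m[:,310:]=0; m[260:]=0; v,u=np.where(m); print(u.min(),u.max(),v.min(),v.max(),u.mean())
full([0.458,0.329,0.044],97)
```

```text
[0.4562 0.3238 0.108 ]
[0.455  0.3232 0.08  ]
254 290 175 217 272.5143212951432
shift cm [-9.00e-02 -1.00e-02  1.94e+01] rot [ 0.0001 -0.0001 -0.    ]
```

Call:
{"fn": "carry_out", "kwargs": {
  "commands": [
    [0,-0.4,5,0,0,0,1],
    [0,-0.4,9,0,0,0,1],
    [0,-0.4,13,0,0,0,1],
    [0,-0.4,16,0,0,0,1],
    [0,-0.4,18,0,0,0,1],
    [0,-0.4,19,0,0,0,1],
    [0,-0.4,19.4,0,0,0,1],
    [0,-0.4,19.4,0,0,0,1],
    [0,-0.4,19.4,0,0,0,0.2],
    [0,-0.4,19.4,0,0,0,-0.05],
    [0,-0.4,19.4,0,0,0,-0.2],
    [0,-0.4,19.4,0,0,0,-1],
    [0,-0.4,19.4,0,0,0,-1],
    [0,-0.4,19.4,0,0,0,-1],
    [0,-0.4,18,0,0,0,-1],
    [0,-0.4,15,0,0,0,-1],
    [0,-0.4,10,0,0,0,-1],
    [0,-0.4,5,0,0,0,-1],
    [0,-0.4,2,0,0,0,-1],
    [0,-0.4,2,0,0,0,-1]
  ]
}}

```text
t: 26.3
eef_pos: [0.4585, 0.3256, 0.2212]
orientation: [-0.061, 0.998, 0.001, 0.002]
force: [-0.0, 0.4, -1.9]
width: 0.0388
```

Run:
```python
from h import *
s=st(); vision.camera('scene')
for n in ['dropper_mid','jar_mid','flask_mid','pot']:
  print(n,[(np.round(d['xyz'],4).tolist(),round(d['p'],2)) for d in spotter.pinpoint('scene',n)[:4]])
full([0.635,-0.053,0.217],180); full([0.54,0.1,0.217],140)
```

```text
t 26.3 pos [0.4585 0.3256 0.2212] q [-0.061  0.998  0.001  0.002] F [-0.   0.4 -1.9] w 0.0388 j [0.62 0.34 0.11 1.34 0.   0.5 ]
dropper_mid [([0.4593, 0.3281, 0.2376], 0.87), ([0.5693, 0.6188, 0.0455], 0.6)]
jar_mid [([0.5162, 0.4352, 0.0429], 0.95), ([0.3913, 0.0729, 0.0237], 0.62), ([0.5661, 0.342, 0.1477], 0.42)]
flask_mid [([0.4397, -0.2126, 0.0433], 0.57), ([0.5638, 0.3426, 0.1478], 0.15)]
pot [([0.7393, -0.2685, -0.0021], 0.75), ([0.6365, 0.07, 0.0019], 0.57), ([0.7698, 0.0498, -0.0029], 0.25)]
shift cm [-1.307e+01 -3.964e+01  2.000e-02] rot [ 5.0000e-04 -1.8000e-03 -1.4491e+00]
shift cm [-5.50e+00 -2.33e+01  2.00e-02] rot [-1.000e-04 -1.800e-03 -7.509e-01]
```

Call:
{"fn": "carry_out", "kwargs": {
  "commands": [
    [-13.1,-39.6,0,0,0,-1.45,-1],
    [-13.1,-39.6,0,0,0,-1.45,-1],
    [-13.1,-39.6,0,0,0,-1.45,-1],
    [-13.1,-39.6,0,0,0,-1.45,-1],
    [-13.1,-39.6,0,0,0,-1.45,-1],
    [-13.1,-39.6,0,0,0,-1.45,-1],
    [-13.1,-39.6,0,0,0,-1.45,-1],
    [-13.1,-39.6,0,0,0,-1.45,-1],
    [-13.1,-39.6,0,0,0,-1.45,-1],
    [-13.1,-39.6,0,0,0,-1.45,-1],
    [-13.1,-39.6,0,0,0,-1.45,-1],
    [-13.1,-39.6,0,0,0,-1.45,-1]
  ]
}}

```text
t: 28.05
eef_pos: [0.6356, -0.0515, 0.2183]
orientation: [0.707, -0.707, -0.0, -0.0]
force: [0.6, -0.0, -1.0]
width: 0.0385
```

Run:
```python
from h import *
s=st(); save('wrist','w5.png')
for n in ['dropper_mid','pot']:
  print(n,[(np.round(d['xyz'],4).tolist(),round(d['p'],2),np.round(proj('wrist',d['xyz'])).tolist()) for d in spotter.pinpoint('wrist',n)[:3]])
# pot rim circle fit in top image
C=vision.calibration('top'); im=vision.camera('top')
print('pot top',[(np.round(d['xyz'],4).tolist(),round(d['p'],2)) for d in spotter.pinpoint('top','pot')[:2]])
m=np.array(spotter.outline_of('top','pot')[0]['region']); pts=np.array([unproj('top',(u,v),0.08,C)[:2] for v,u in np.argwhere(m)])
print('outline max y/min y, min x at rim', pts.max(0),pts.min(0))
full([0.635,-0.053,0.046],180)
```

```text
t 28.05 pos [ 0.6356 -0.0515  0.2183] q [ 0.707 -0.707 -0.    -0.   ] F [ 0.6 -0.  -1. ] w 0.0385 j [-0.08  0.51  0.36  1.42  0.   -1.65]
dropper_mid [([0.6335, -0.053, 0.2358], 0.55, [280.0, 286.0]), ([0.6002, -0.2309, -0.0018], 0.54, [309.0, 27.0])]
pot []
pot top [([0.633, 0.0657, 0.0], 0.59)]
outline max y/min y, min x at rim [ 0.68115865 -0.0486133 ] [ 0.6472804  -0.06466073]
shift cm [ 0.09  0.07 17.21] rot [-0.      0.0002  0.0007]
```

View pics/w5.png

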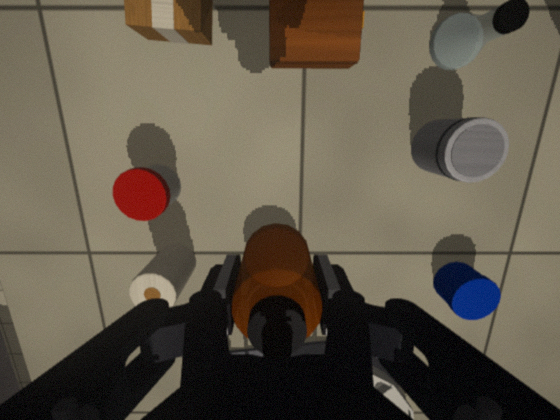

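The dropper hangs upright in the jaws at (278,280). The red cup and the roll on the left and the blue jar on the right are all clear of it.

Call:
{"fn": "carry_out", "kwargs": {
  "commands": [
    [0.1,0.1,5,0,0,0,-1],
    [0.1,0.1,10,0,0,0,-1],
    [0.1,0.1,14,0,0,0,-1],
    [0.1,0.1,17,0,0,0,-1],
    [0.1,0.1,18.4,0,0,0,-1],
    [0.1,0.1,19,0,0,0,-1],
    [0.1,0.1,19,0,0,0,-1],
    [0.1,0.1,19,0,0,0,-1],
    [0.1,0.1,19,0,0,0,0],
    [0.1,0.1,19,0,0,0,0.4],
    [0.1,0.1,19,0,0,0,1],
    [0.1,0.1,19,0,0,0,1],
    [0.1,0.1,19,0,0,0,1],
    [0.1,0.1,17,0,0,0,1],
    [0.1,0.1,12,0,0,0,1],
    [0.1,0.1,6,0,0,0,1],
    [0.1,0.1,0,0,0,0,1],
    [0.1,0.1,-3,0,0,0,1],
    [0.1,0.1,-3,0,0,0,1]
  ]
}}

```text
t: 30.72
eef_pos: [0.6358, -0.0532, 0.2506]
orientation: [0.707, -0.707, 0.002, -0.001]
force: [-0.4, 0.4, -1.0]
width: 0.0856
```

Run:
```python
from h import *
s=st()
for c in ['top','scene','wrist']:
  vision.camera(c)
  for n in ['dropper_mid','pot','flask_mid']:
    print(c,n,[(np.round(d['xyz'],4).tolist(),round(d['p'],2)) for d in spotter.pinpoint(c,n)[:3]])
full([0.566,0.341,0.25],174)
```

```text
t 30.73 pos [ 0.6358 -0.0532  0.2506] q [ 0.707 -0.707  0.002 -0.001] F [-0.4  0.4 -1. ] w 0.0856 j [-0.08  0.52  0.45  1.5   0.   -1.66]
top dropper_mid [([0.5767, 0.6209, 0.0437], 0.78), ([0.4582, 0.6097, 0.0434], 0.51), ([0.6347, -0.0547, 0.0431], 0.44)]
top pot [([0.6325, 0.0665, 0.0012], 0.95)]
top flask_mid []
scene dropper_mid [([0.5713, 0.619, 0.0468], 0.97), ([0.6322, -0.0511, 0.0446], 0.85), ([0.4585, 0.6123, 0.04], 0.65)]
scene pot [([0.6361, 0.0694, -0.0], 0.57), ([0.4434, -0.1062, 0.001], 0.56)]
scene flask_mid [([0.6357, 0.0702, -0.0027], 0.64), ([0.4394, -0.2149, 0.0428], 0.51)]
wrist dropper_mid [([0.6302, -0.052, 0.0455], 0.84)]
wrist pot [([0.6351, 0.0649, -0.0034], 0.84)]
wrist flask_mid [([0.4418, -0.2135, 0.0445], 0.77)]
shift cm [-39.42   6.82  -0.2 ] rot [3.000e-04 1.000e-04 1.057e-01]
```

Call:
{"fn": "carry_out", "kwargs": {
  "commands": [
    [-39.4,6.8,-0.2,0,0,0.106,1],
    [-39.4,6.8,-0.2,0,0,0.106,1],
    [-39.4,6.8,-0.2,0,0,0.106,1],
    [-39.4,6.8,-0.2,0,0,0.106,1],
    [-39.4,6.8,-0.2,0,0,0.106,1],
    [-39.4,6.8,-0.2,0,0,0.106,1],
    [-39.4,6.8,-0.2,0,0,0.106,1],
    [-39.4,6.8,-0.2,0,0,0.106,1],
    [-39.4,6.8,-0.2,0,0,0.106,1],
    [-39.4,6.8,-0.2,0,0,0.106,1]
  ]
}}

```text
t: 32.58
eef_pos: [0.5667, 0.3396, 0.2503]
orientation: [-0.668, 0.744, -0.0, 0.0]
force: [0.2, 0.0, -0.6]
width: 0.0854
```

Run:
```python
from h import *
s=st(); full([0.5665,0.3415,0.142],174)
vision.camera('wrist')
for n in ['knob','jar_mid']: print(n,[(np.round(d['xyz'],4).tolist(),round(d['p'],2)) for d in spotter.pinpoint('wrist',n)[:3]])
```

```text
t 32.58 pos [0.5667 0.3396 0.2503] q [-0.668  0.744 -0.     0.   ] F [ 0.2  0.  -0.6] w 0.0854 j [ 0.54  0.58  0.55  1.54 -0.   -0.92]
shift cm [-0.18  0.04 10.83] rot [-0.0002  0.0001 -0.0018]
knob [([0.5643, 0.338, 0.1481], 0.64)]
jar_mid [([0.5176, 0.4334, 0.044], 0.8)]
```

Call:
{"fn": "carry_out", "kwargs": {
  "commands": [
    [-0.1,0,4,0,0,0,1],
    [-0.1,0,8,0,0,0,1],
    [-0.1,0,10,0,0,0,1],
    [-0.1,0,10.8,0,0,0,1],
    [-0.1,0,10.8,0,0,0,1],
    [-0.1,0,10.8,0,0,0,0],
    [-0.1,0,10.8,0,0,0,-0.4],
    [-0.1,0,10.8,0,0,0,-0.6],
    [-0.1,0,10.8,0,0,0,-0.7],
    [-0.1,0,10.8,0,0,0,-0.8],
    [-0.1,0,10.8,0,0,0,-0.9],
    [-0.1,0,10.8,0,0,0,-1],
    [-0.1,0,10.8,0,0,0,-1]
  ]
}}

```text
t: 34.35
eef_pos: [0.5668, 0.3418, 0.1425]
orientation: [-0.669, 0.743, -0.0, 0.0]
force: [4.4, -0.8, 4.7]
width: 0.0133
```

Call:
{"fn": "carry_out", "kwargs": {
  "commands": [
    [0,0,0,0,0,-0.008,-1],
    [0,0,0,0,0,-0.033,-1],
    [0,0,0,0,0,-0.073,-1],
    [0,0,0,0,0,-0.128,-1],
    [0,0,0,0,0,-0.195,-1],
    [0,0,0,0,0,-0.273,-1],
    [0,0,0,0,0,-0.36,-1],
    [0,0,0,0,0,-0.45,-1],
    [0,0,0,0,0,-0.555,-1],
    [0,0,0,0,0,-0.655,-1],
    [0,0,0,0,0,-0.76,-1],
    [0,0,0,0,0,-0.85,-1],
    [0,0,0,0,0,-0.937,-1],
    [0,0,0,0,0,-1.015,-1],
    [0,0,0,0,0,-1.082,-1],
    [0,0,0,0,0,-1.137,-1],
    [0,0,0,0,0,-1.177,-1],
    [0,0,0,0,0,-1.202,-1],
    [0,0,0,0,0,-1.21,-1],
    [0,0,0,0,0,-1.21,-1]
  ]
}}

```text
t: 36.85
eef_pos: [0.5667, 0.3417, 0.1425]
orientation: [0.973, -0.231, 0.0, -0.0]
force: [3.2, -2.1, 5.8]
width: 0.0129
```

Call:
{"fn": "carry_out", "kwargs": {
  "commands": [
    [0,0,0,0,0,0,-0.7],
    [0,0,0,0,0,0,-0.4],
    [0,0,0,0,0,0,0],
    [0,0,0,0,0,0,0.5],
    [0,0,0,0,0,0,1],
    [0,0,-3,0,0,0,1],
    [0,0,-7,0,0,0,1],
    [0,0,-10,0,0,0,1],
    [0,0,-10,0,0,0,1]
  ]
}}

```text
t: 37.98
eef_pos: [0.5673, 0.3423, 0.2445]
orientation: [0.973, -0.231, 0.001, -0.001]
force: [-1.3, -0.0, -0.9]
width: 0.0854
```

Run:
```python
from h import *
s=st()
for c in ['top','scene']:
  vision.camera(c)
  for n in ['jar_mid','flask_mid']:
    print(c,n,[(np.round(d['xyz'],4).tolist(),round(d['p'],2)) for d in spotter.pinpoint(c,n)[:3]])
full([0.458,0.329,0.22],97)
full([0.458,0.329,0.22],170)
```

```text
t 37.98 pos [0.5673 0.3423 0.2445] q [ 0.973 -0.231  0.001 -0.001] F [-1.3 -0.  -0.9] w 0.0854 j [ 0.54  0.58  0.53  1.52  0.   -2.13]
top jar_mid [([0.3892, 0.0803, 0.0251], 0.62)]
top flask_mid [([0.4459, -0.2093, 0.0459], 0.7)]
scene jar_mid [([0.391, 0.0767, 0.0241], 0.63)]
scene flask_mid [([0.4402, -0.2124, 0.0409], 0.7)]
shift cm [-9.09  5.97  2.13] rot [ 1.7000e-03 -1.2000e-03  2.5535e+00]
shift cm [-9.09  5.97  2.13] rot [0.0016 0.     1.2795]
```

Call:
{"fn": "carry_out", "kwargs": {
  "commands": [
    [-9.1,6,2,0,0,2.55,1],
    [-9.1,6,2,0,0,2.55,1],
    [-9.1,6,2,0,0,2.55,1],
    [-9.1,6,2,0,0,2.55,1],
    [-9.1,6,2,0,0,2.55,1],
    [-9.1,6,2,0,0,2.55,1],
    [-9.1,6,2,0,0,2.55,1],
    [-9.1,6,2,0,0,2.55,1],
    [-9.1,6,2,0,0,2.55,1],
    [-9.1,6,2,0,0,2.55,1],
    [-9.1,6,2,0,0,2.55,1],
    [-9.1,6,2,0,0,2.55,1],
    [-9.1,6,2,0,0,2.55,1],
    [-9.1,6,2,0,0,2.55,1],
    [-9.1,6,2,0,0,2.55,1],
    [-9.1,6,2,0,0,2.55,1],
    [-9.1,6,2,0,0,2.55,1]
  ]
}}

```text
t: 40.4
eef_pos: [0.4581, 0.329, 0.2221]
orientation: [-0.064, 0.998, 0.0, -0.0]
force: [-0.3, 0.3, -0.2]
width: 0.0851
```

Run:
```python
from h import *
s=st(); im=save('wrist','w6.png',(140,100,440,330),2.6)
for n in ['jar_mid']: print(n,[(np.round(d['xyz'],4).tolist(),round(d['p'],2),np.round(proj('wrist',d['xyz'])).tolist()) for d in spotter.pinpoint('wrist',n)[:3]])
vision.camera('scene'); print([(np.round(d['xyz'],4).tolist(),round(d['p'],2)) for d in spotter.pinpoint('scene','jar_mid')[:3]])
full([0.458,0.329,0.03],97)
```

```text
t 40.4 pos [0.4581 0.329  0.2221] q [-0.064  0.998  0.    -0.   ] F [-0.3  0.3 -0.2] w 0.0851 j [0.62 0.35 0.12 1.35 0.   0.5 ]
jar_mid [([0.4653, 0.3232, 0.0464], 0.7, [271.0, 201.0]), ([0.3905, 0.0792, 0.0231], 0.66, [60.0, 103.0])]
[([0.3876, 0.0777, 0.0241], 0.85), ([0.4614, 0.3277, 0.0448], 0.68)]
shift cm [ 0.02  0.   19.21] rot [0.0001 0.     0.0042]
```

View pics/w6.png

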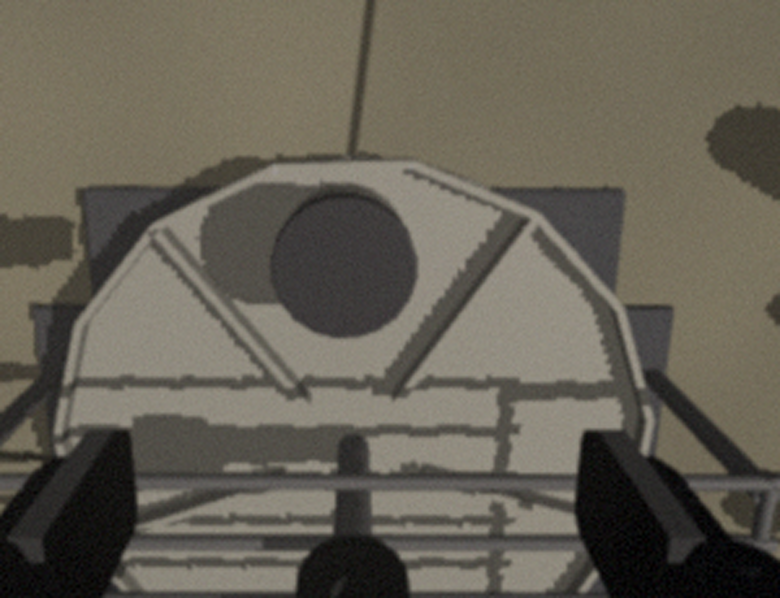

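The jar is in the open front: lid centre at crop (344,264), full-picture (272,201).

Run:
```python
from h import *
p=unproj('wrist',(272.3,201.5),0.07); print(p)
full([(p[0]+.4625)/2,(p[1]+.325)/2,0.030],97)
```

```text
[0.4594486  0.32408494 0.07      ]
shift cm [-0.22 -0.48 19.21] rot [0.0001 0.     0.0042]
```

Call:
{"fn": "carry_out", "kwargs": {
  "commands": [
    [-0.2,-0.5,5,0,0,0,1],
    [-0.2,-0.5,9,0,0,0,1],
    [-0.2,-0.5,13,0,0,0,1],
    [-0.2,-0.5,16,0,0,0,1],
    [-0.2,-0.5,18,0,0,0,1],
    [-0.2,-0.5,18.9,0,0,0,1],
    [-0.2,-0.5,19.2,0,0,0,1],
    [-0.2,-0.5,19.2,0,0,0,1],
    [-0.2,-0.5,19.2,0,0,0,0.5],
    [-0.2,-0.5,19.2,0,0,0,0.3],
    [-0.2,-0.5,19.2,0,0,0,-1],
    [-0.2,-0.5,19.2,0,0,0,-1],
    [-0.2,-0.5,19.2,0,0,0,-1],
    [-0.2,-0.5,19.2,0,0,0,-1],
    [-0.2,-0.5,18,0,0,0,-1],
    [-0.2,-0.5,15,0,0,0,-1],
    [-0.2,-0.5,10,0,0,0,-1],
    [-0.2,-0.5,5,0,0,0,-1],
    [-0.2,-0.5,3,0,0,0,-1],
    [-0.2,-0.5,3,0,0,0,-1]
  ]
}}

```text
t: 43.1
eef_pos: [0.4615, 0.3248, 0.194]
orientation: [-0.063, 0.998, 0.001, 0.001]
force: [-0.3, -0.1, -3.0]
width: 0.0586
```

Run:
```python
from h import *
s=st(); vision.camera('scene')
for n in ['jar_mid','flask_mid']: print(n,[(np.round(d['xyz'],4).tolist(),round(d['p'],2)) for d in spotter.pinpoint('scene',n)[:4]])
full([0.505,0.067,0.19],90)
```

```text
t 43.1 pos [0.4615 0.3248 0.194 ] q [-0.063  0.998  0.001  0.001] F [-0.3 -0.1 -3. ] w 0.0586 j [0.61 0.35 0.06 1.27 0.   0.49]
jar_mid [([0.4621, 0.3257, 0.207], 0.73), ([0.3916, 0.0748, 0.0246], 0.56)]
flask_mid [([0.4414, -0.216, 0.0416], 0.66)]
shift cm [ -1.21 -26.05   0.12] rot [-0.0008 -0.0014  0.1258]
```

Call:
{"fn": "carry_out", "kwargs": {
  "commands": [
    [-1.2,-26,0,0,0,0.126,-1],
    [-1.2,-26,0,0,0,0.126,-1],
    [-1.2,-26,0,0,0,0.126,-1],
    [-1.2,-26,0,0,0,0.126,-1],
    [-1.2,-26,0,0,0,0.126,-1],
    [-1.2,-26,0,0,0,0.126,-1],
    [-1.2,-26,0,0,0,0.126,-1],
    [-1.2,-26,0,0,0,0.126,-1]
  ]
}}

```text
t: 44.25
eef_pos: [0.5051, 0.069, 0.1919]
orientation: [-0.001, 1.0, 0.0, -0.0]
force: [-0.6, 0.2, -1.4]
width: 0.0587
```

Run:
```python
from h import *
s=st(); vision.camera('wrist')
for n in ['jar_mid','pot']: print(n,[(np.round(d['xyz'],4).tolist(),round(d['p'],2)) for d in spotter.pinpoint('wrist',n)[:4]])
full([0.505,0.067,0.012],90)
```

```text
t 44.25 pos [0.5051 0.069  0.1919] q [-0.001  1.     0.    -0.   ] F [-0.6  0.2 -1.4] w 0.0587 j [ 0.14  0.24 -0.1   1.23  0.    0.13]
jar_mid [([0.3916, 0.0813, 0.0226], 0.62), ([0.5074, 0.0671, 0.2069], 0.55)]
pot []
shift cm [ 0.02 -0.16 18.01] rot [ 0.0002 -0.0001  0.0009]
```

Call:
{"fn": "carry_out", "kwargs": {
  "commands": [
    [0,-0.1,5,0,0,0,-1],
    [0,-0.1,10,0,0,0,-1],
    [0,-0.1,14,0,0,0,-1],
    [0,-0.1,16.5,0,0,0,-1],
    [0,-0.1,17.5,0,0,0,-1],
    [0,-0.1,17.9,0,0,0,-1],
    [0,-0.1,17.9,0,0,0,-1],
    [0,-0.1,17.9,0,0,0,-1],
    [0,-0.1,17.9,0,0,0,0.5],
    [0,-0.1,17.9,0,0,0,0.8],
    [0,-0.1,17.9,0,0,0,1],
    [0,-0.1,17.9,0,0,0,1],
    [0,-0.1,17.9,0,0,0,1],
    [0,-0.1,16,0,0,0,1],
    [0,-0.1,12,0,0,0,1],
    [0,-0.1,6,0,0,0,1],
    [0,-0.1,0,0,0,0,1],
    [0,-0.1,-4,0,0,0,1],
    [0,-0.1,-4,0,0,0,1]
  ]
}}

```text
t: 46.78
eef_pos: [0.5067, 0.0671, 0.235]
orientation: [0.0, 1.0, 0.0, 0.002]
force: [-0.6, 0.0, -0.8]
width: 0.0857
```

Run:
```python
from h import *
s=st()
for c in ['top','scene','wrist']:
  vision.camera(c)
  for n in ['jar_mid','pot','flask_mid','dropper_mid']: print(c,n,[(np.round(d['xyz'],4).tolist(),round(d['p'],2)) for d in spotter.pinpoint(c,n)[:3]])
full([0.40,0.20,0.35],90)
```

```text
t 46.77 pos [0.5067 0.0671 0.235 ] q [0.    1.    0.    0.002] F [-0.6  0.  -0.8] w 0.0857 j [ 0.13  0.23 -0.    1.33  0.    0.13]
top jar_mid [([0.4362, -0.3257, 0.0006], 0.6), ([0.3901, 0.0795, 0.0256], 0.41)]
top pot []
top flask_mid [([0.4437, -0.2125, 0.0434], 0.65)]
top dropper_mid [([0.4573, 0.6116, 0.0435], 0.57), ([0.5751, 0.6158, 0.0434], 0.55)]
scene jar_mid [([0.3909, 0.076, 0.023], 0.67), ([0.5084, 0.0698, 0.0222], 0.59)]
scene pot [([0.636, 0.068, 0.0019], 0.84)]
scene flask_mid [([0.4387, -0.2122, 0.0444], 0.76), ([0.5958, -0.2261, -0.0], 0.39)]
scene dropper_mid [([0.5733, 0.6172, 0.0479], 0.74), ([0.4597, 0.6141, 0.0429], 0.64), ([0.6343, -0.0496, 0.0423], 0.51)]
wrist jar_mid [([0.5081, 0.0668, 0.0251], 0.82), ([0.3904, 0.0793, 0.0229], 0.7)]
wrist pot [([0.6372, 0.0671, -0.0], 0.68)]
wrist flask_mid [([0.4427, -0.214, 0.0466], 0.6), ([0.6355, -0.0491, 0.0446], 0.57)]
wrist dropper_mid [([0.6304, -0.0498, 0.046], 0.69)]
shift cm [ 10.53  13.31 -11.79] rot [ 0.0001 -0.0001 -0.0003]
```

Call:
{"fn": "carry_out", "kwargs": {
  "commands": [
    [5,10,-5,0,0,0,1],
    [10,20,-5,0,0,0,1],
    [20,28,-5,0,0,0,1],
    [28,34,-5,0,0,0,1],
    [36,40,-5,0,0,0,1],
    [36,40,-5,0,0,0,1],
    [36,40,-5,0,0,0,1],
    [36,40,-5,0,0,0,1],
    [36,40,-5,0,0,0,1],
    [36,40,-5,0,0,0,1],
    [36,40,-5,0,0,0,1],
    [36,40,-5,0,0,0,1],
    [36,40,-5,0,0,0,1],
    [36,40,-5,0,0,0,1],
    [36,40,-5,0,0,0,1],
    [36,40,-5,0,0,0,1],
    [36,40,-5,0,0,0,1],
    [36,40,-5,0,0,0,1],
    [36,40,-5,0,0,0,1],
    [36,40,-5,0,0,0,1]
  ]
}}

```text
t: 50.02
eef_pos: [0.1454, 0.467, 0.2821]
orientation: [0.0, 1.0, 0.0, 0.0]
force: [0.5, -0.0, 0.6]
width: 0.0857
```

Call:
{"fn": "carry_out", "kwargs": {
  "commands": [
    [0,0,0,0,0,0,1],
    [0,0,0,0,0,0,1],
    [0,0,0,0,0,0,1],
    [0,0,0,0,0,0,1],
    [0,0,0,0,0,0,1],
    [0,0,0,0,0,0,1],
    [0,0,0,0,0,0,1],
    [0,0,0,0,0,0,1],
    [0,0,0,0,0,0,1],
    [0,0,0,0,0,0,1],
    [0,0,0,0,0,0,1],
    [0,0,0,0,0,0,1],
    [0,0,0,0,0,0,1],
    [0,0,0,0,0,0,1],
    [0,0,0,0,0,0,1],
    [0,0,0,0,0,0,1],
    [0,0,0,0,0,0,1],
    [0,0,0,0,0,0,1],
    [0,0,0,0,0,0,1],
    [0,0,0,0,0,0,1]
  ]
}}

```text
t: 52.52
eef_pos: [0.1454, 0.4669, 0.2821]
orientation: [0.0, 1.0, 0.0, -0.0]
force: [-1.3, -0.6, -1.0]
width: 0.0853
```

Run:
```python
from h import *
s=st(); save('top','top9.png',(140,110,500,310),2.2)
for c in ['top','scene']:
  if c=='scene': vision.camera(c)
  for n in ['jar_mid','pot','flask_mid','dropper_mid','tin_a','slide_box','roll','cup','carton']: print(c,n,[(np.round(d['xyz'],4).tolist(),round(d['p'],2)) for d in spotter.pinpoint(c,n)[:3]])
```

```text
t 52.52 pos [0.1454 0.4669 0.2821] q [ 0.  1.  0. -0.] F [-1.3 -0.6 -1. ] w 0.0853 j [1.27 0.19 0.06 1.44 0.   1.27]
top jar_mid [([0.3917, 0.0784, 0.0262], 0.83), ([0.5047, 0.0675, 0.0201], 0.75)]
top pot [([0.4424, -0.2102, 0.0432], 0.75), ([0.6308, 0.0678, 0.0019], 0.6)]
top flask_mid [([0.4441, -0.211, 0.0451], 0.66)]
top dropper_mid [([0.4583, 0.607, 0.0427], 0.66), ([0.5767, 0.6174, 0.042], 0.59), ([0.6339, -0.055, 0.0455], 0.48)]
top tin_a [([0.4355, -0.322, -0.0011], 0.95), ([0.4402, -0.1029, 0.0012], 0.87)]
top slide_box [([0.5972, -0.2276, -0.0007], 0.75)]
top roll [([0.7696, 0.051, -0.0011], 0.54)]
top cup [([0.7856, -0.0536, 0.0029], 0.76)]
top carton [([0.7375, -0.2666, -0.0009], 0.68)]
scene jar_mid [([0.5083, 0.0679, 0.0226], 0.8), ([0.3898, 0.0768, 0.0249], 0.76)]
scene pot [([0.6358, 0.0681, 0.0019], 0.73), ([0.6362, -0.0494, 0.0434], 0.7)]
scene flask_mid [([0.4396, -0.2143, 0.0426], 0.87)]
scene dropper_mid [([0.5702, 0.6157, 0.05], 0.79), ([0.4574, 0.6144, 0.0427], 0.67), ([0.5933, -0.2264, -0.0015], 0.61)]
scene tin_a [([0.4344, -0.325, 0.0021], 0.94), ([0.4422, -0.1078, 0.0015], 0.72)]
scene slide_box [([0.5967, -0.2257, -0.0019], 0.84), ([0.5638, 0.3375, 0.0205], 0.2)]
scene roll [([0.7704, 0.0479, 0.0004], 0.62)]
scene cup [([0.7864, -0.0535, -0.0014], 0.66)]
scene carton [([0.7405, -0.2675, 0.0016], 0.62), ([0.5672, 0.3394, 0.1485], 0.19)]
```

View pics/top9.png

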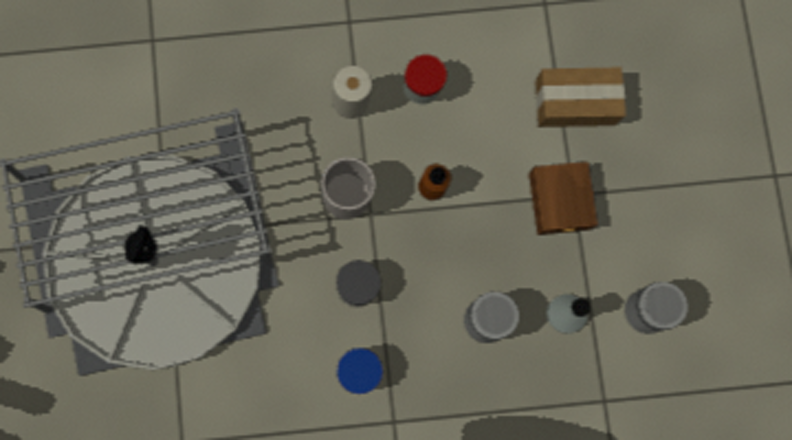

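The picture shows everything in place: dropper (435,180) beside the pot (350,185), jar (358,283) in front of it, flask (568,312) between the tins, and the tray empty. I'll wait a little in case a late knock comes.

Call:
{"fn": "carry_out", "kwargs": {
  "commands": [
    [0,0,0,0,0,0,1],
    [0,0,0,0,0,0,1],
    [0,0,0,0,0,0,1],
    [0,0,0,0,0,0,1],
    [0,0,0,0,0,0,1],
    [0,0,0,0,0,0,1],
    [0,0,0,0,0,0,1],
    [0,0,0,0,0,0,1],
    [0,0,0,0,0,0,1],
    [0,0,0,0,0,0,1],
    [0,0,0,0,0,0,1],
    [0,0,0,0,0,0,1],
    [0,0,0,0,0,0,1],
    [0,0,0,0,0,0,1],
    [0,0,0,0,0,0,1],
    [0,0,0,0,0,0,1],
    [0,0,0,0,0,0,1],
    [0,0,0,0,0,0,1],
    [0,0,0,0,0,0,1],
    [0,0,0,0,0,0,1]
  ]
}}

```text
t: 56.02
eef_pos: [0.1454, 0.467, 0.2822]
orientation: [0.0, 1.0, 0.0, 0.0]
force: [1.0, 0.0, -0.5]
width: 0.0851
```

Call:
{"fn": "carry_out", "kwargs": {
  "commands": [
    [0,0,0,0,0,0,1],
    [0,0,0,0,0,0,1],
    [0,0,0,0,0,0,1],
    [0,0,0,0,0,0,1],
    [0,0,0,0,0,0,1],
    [0,0,0,0,0,0,1],
    [0,0,0,0,0,0,1],
    [0,0,0,0,0,0,1],
    [0,0,0,0,0,0,1],
    [0,0,0,0,0,0,1],
    [0,0,0,0,0,0,1],
    [0,0,0,0,0,0,1],
    [0,0,0,0,0,0,1],
    [0,0,0,0,0,0,1],
    [0,0,0,0,0,0,1],
    [0,0,0,0,0,0,1],
    [0,0,0,0,0,0,1],
    [0,0,0,0,0,0,1],
    [0,0,0,0,0,0,1],
    [0,0,0,0,0,0,1]
  ]
}}

```text
t: 58.52
eef_pos: [0.1454, 0.467, 0.2822]
orientation: [0.0, 1.0, 0.0, 0.0]
force: [0.7, 0.0, -0.7]
width: 0.0854
```

Run:
```python
from h import *
vision.camera('scene'); ok=True
for n,t in [('jar_mid',(.505,.067)),('flask_mid',(.4405,-.2125))]:
  r=spotter.pinpoint('scene',n); e=min([np.hypot(*(np.array(d['xyz'][:2])-t)) for d in r]+[9]); print(n,round(e,4)); ok&=e<0.012
if ok: print(order.close_job())
```

```text
jar_mid 0.0053
flask_mid 0.0008
the job is handed in; nothing more can be done
None
```

The job is handed in at about 58.5 s of the 210 s. Three vessels were in the stand and all are set out. The canister was absent.

- **Flask:** it stood at the open front already, so I placed it first, midway between the tins. The last check put it 1 mm from target.
- **Dropper bottle:** I turned the stand by the knob and set it 12 cm to the right of the pot. The last checks put it within about 4 mm of target.
- **Squat jar:** after a second turn of the stand I set it 13 cm in front of the pot. The last check put it 5 mm from target.

- **Surroundings:** the pot, slide box, tins, cup, roll and carton read unmoved within the camera's error.
- **Knocks:** I saw none, including after a wait of about 8 s with the arm clear.
- **Camera spread:** views differed by 4–6 mm on some positions. On the jar, the top camera read x = 0.505 m and the scene camera 0.508 m.
- **One slip:** while moving to the knob, joint 6 ran to its range limit. The pose I asked for lay past it, so the arm stopped short at 3.14 rad and I turned back the other way. Nothing was touched.

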